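# Hang batch markers on a ripening board's rail

### The arm

A 7-joint arm with a two-finger parallel gripper is mounted at the origin on the work surface. World frame = base frame: x ahead of the robot, y to its left, z up, the work surface at z = 0. Lengths are in m, angles in rad, forces in N, time in s.
With the tool pointing down it reaches from about 0.425 to 0.925 m from the base axis. Payload 6.8 kg.
Tool frame: the origin (TCP) lies at the very end of the fingers, on their centre line; the grasp point (between the pads) lies 19 mm behind it; z points along the fingers, y is the line along which they close (so a half turn about z gives the same grasp; the last joint's range is limited). The gripper opens to 85 mm and grips with 20 to 120 N. Pads are 22 mm wide; open, the fingers measure 114 mm over their backs; the gripper's body (76 mm by 85 mm) begins 54 mm behind the grasp point. The pads swing forward as they close: fully open they stand 13 mm farther back than shut.
Start: joints at [1.035, 0.477, 0.022, 1.555, -0.011, 1.109, -0.083], TCP at [0.28, -0.614, 0.231] pointing down, gripper open.
Joint ranges: [-2.96, 2.96], [-0.34, 2.1], [-1.41, 1.46], [0.24, 2.44], [-1.37, 4.51], [0.17, 1.92], [-2.96, 2.96]. Speed limits (rad/s): [2.39, 2.39, 3.14, 3.14, 3.14, 3.14, 3.14].

### API

Orientations are given as a unit quaternion [w, x, y, z].
In Python, from station import get_obs, read_camera, hand_in gives the robot as it stands.
- The arm moves only by the tool arm_command, never from a script. Its argument "commands" is one flat list of numbers, 7 for each row, row after row: the shift along the tool's x, y, z in m, then the turn, a rotation vector about the tool's x, y, z in degrees, then the opening, from 0 (shut) to 1 (fully open). In form: [tx, ty, tz, rx, ry, rz, fingers, tx, ty, tz, rx, ry, rz, fingers, ...]. A call has 1 to 8 rows; each row is the pose to reach, as a shift and turn from the pose commanded when the call began, along the tool's axes at that moment; what a row does not reach only later rows make up. A row lasts 1/10 s, in which the tool goes at most 50 mm and 8.59 degrees, less where a joint would pass 70% of its speed; a pose out of reach is approached as far as the arm can. A call with a gripper value outside its range is refused whole. The fingers move at their own pace and stop on an object; "force" is the grip in N (left out, the last holds). Time passes only in rows, so rows that repeat a pose let the fingers close. It gives the time, the measured TCP pose, the force, the opening and the grip force at its end, in the units of the state.
- get_obs(): the state, without advancing time (a new reading comes with each control period).
- read_camera(name): name is "scene" or "top"; returns a dict with "img" (420x560x3 uint8, red, green, blue), "camera_matrix" (3x3 intrinsics, pixels), "pose" (4x4, takes a point from camera to world coordinates). Camera axes: x right, y down, z forward; pixel columns grow to the right and rows downward; lengths in m; the calibration is good to about 2 mm. A picture is of the moment at which its call begins. There is no depth.
- hand_in(): hands the job in; it is judged then, once.
The state is a dict: "t": time; "q": joint angles; "joint_vel": joint speeds; "joint_torque": joint torques, N m; "eef_pos": TCP position; "tool_rot": TCP orientation; "contact_force": force on the tool from outside, world axes, zero at the start; "torque": the same for the moment, N m; "gripper_width": opening from 0.0 (shut) to 1.0 (fully open); "grasp_force": force on a finger pad.
Only numpy, scipy, OpenCV 4.12 (cv2) and the standard library are available. Lean on these libraries where they do the work, as an engineer would, in place of code of your own. Each camera call takes 0.05 s, during which the arm holds its last target. There are 200 camera calls.

### The job

Two saddle markers, one yellow and one brown, stand on the bench: thread both onto the steel rail of the ripening board through its open end, and slide each along until it hangs in front of the middle of the cheese wheel of its own colour. Leave both hanging freely on the rail, and do not disturb the wheels, the white spare marker or the other things on the bench.

Things in the scene. Friction and masses are not known exactly. Their poses are not given: they have to be found in the camera images.
- board: Fixed wooden board, steel T-rail on its robot-side edge. Origin on the bench under the rail's centre line; y along the rail from open end to red stop; x across, towards the wheels. Board x -50 to 190, y -180 to 200, z 0 to 25. A marker hanging on the rail has its origin at x 0, z 50 of this frame (50 to 58 while threading). Wheels' centres: x about 115, y about -125, 0, 125.
- rail_mouth (a point): Tip of the rail's open end, on its centre line, y -181 of the board, z 135 (top of the head). Head 44 wide, z 123 to 135, y -165 to 190, narrowed to 34 wide, z 125 to 133 from y -165 to the tip; below it a web 8 thick (from y -155) stands on the board. Markers get on only here, their lips passing under the head; they cannot pass one another. Axes as the board's.
- rail_stop (a point): Closed end of the rail, y 190 of the board, z 135: a red end stop, 60 wide, 8 thick, its top at z 160. Axes as the board's.
- yellow_marker: Saddle-shaped yellow marker standing on the bench. Origin: centre of its underside; y along its length (its running direction), x across; same turned half round. 70 long, 62 wide, 136 tall, 0.2 to 0.4 kg. Side plates 85 tall, 52 apart inside, top plate z 85 to 91. Inside, a lip on each plate (z 59 to 65), 24 gap between lips: the rail head runs between lips and top plate.
- brown_marker: Saddle-shaped dark brown marker standing on the bench. Origin: centre of its underside; y along its length (its running direction), x across; same turned half round. 70 long, 62 wide, 136 tall, 0.2 to 0.4 kg. Side plates 85 tall, 52 apart inside, top plate z 85 to 91. Inside, a lip on each plate (z 59 to 65), 24 gap between lips: the rail head runs between lips and top plate.
- yellow_marker_fin (a point): Grip fin on top of the yellow marker: 12 thick (the marker's x), 42 long (y), z 91 to 136 above the marker's underside; this point is on its middle, 114 above the underside.
- brown_marker_fin (a point): Grip fin on top of the dark brown marker: 12 thick (the marker's x), 42 long (y), z 91 to 136 above the marker's underside; this point is on its middle, 114 above the underside.
- yellow_wheel: Small yellow wax-coated cheese wheel, 110 diameter, 72 tall, about 0.65 kg, standing loose on the ripening board behind the rail; origin at the centre of its underside, axes parallel to the board's. Which wheel stands at which of the three places varies.
- brown_wheel: Small dark brown wax-coated cheese wheel, 110 diameter, 72 tall, about 0.65 kg, standing loose on the ripening board behind the rail; origin at the centre of its underside, axes parallel to the board's. Which wheel stands at which of the three places varies.
- red_wheel: Small red wax-coated cheese wheel, 110 diameter, 72 tall, about 0.65 kg, standing loose on the ripening board behind the rail; origin at the centre of its underside, axes parallel to the board's. Which wheel stands at which of the three places varies. No marker belongs to it.
- spare_marker: White spare marker of the same shape as the other two (70 x 62 x 136), stays where it is; origin at the centre of its underside.
- coating_bottle: White bottle with blue cap, 52 diameter, 150 tall, standing between the markers; origin at the centre of its underside.
- brine_jar: Amber jar, 72 diameter, 120 tall, beyond the rail's open end; origin at the centre of its underside.
- brush: Hand brush 180 long lying on the bench at the right, bystander; origin at the centre of its underside.
- bowl: Steel bowl 120 diameter, 50 tall, at the left; origin at the centre of its underside.
- mug: Blue mug 76 diameter, 90 tall, at the right; origin at the centre of its underside.
Not all that is in view belongs to the job. What is shaped like the yellow_marker but purple is not meant. Leave any green look-alike of the brown_marker alone.

How it is judged:
At the end, for the whole second after the job is handed in: Both markers hang on the rail (centred on it within 12 mm, within 8 mm of the hanging height, along the rail and upright within 0.15 rad), each with its middle within 20 mm along the rail of the middle of the wheel of its colour, released and at rest (x of yellow_marker in the frame of board between -0.012 and 0.012 m and z of yellow_marker in the frame of board between 0.042 and 0.058 m and angle between the y axis of each of yellow_marker, brown_marker and the y axis of board, either way round below 0.15 rad and angle between each of yellow_marker, brown_marker's own z axis and vertical below 0.15 rad and y of yellow_marker in the frame of yellow_wheel between -0.02 and 0.02 m and linear speed of each of yellow_marker, brown_marker below 0.02 m/s and x of brown_marker in the frame of board between -0.012 and 0.012 m and z of brown_marker in the frame of board between 0.042 and 0.058 m and y of brown_marker in the frame of brown_wheel between -0.02 and 0.02 m); the robot touches nothing.
It fails at once if a cheese wheel is shifted by more than 15 mm (distance of any of yellow_wheel, brown_wheel, red_wheel from where it was at the start of the episode above 0.015 m).
It fails at once if the spare marker or another bystander is shifted by more than 30 mm or tipped (distance of any of spare_marker, coating_bottle, brine_jar, brush, bowl, mug from where it was at the start of the episode above 0.03 m or angle between any of spare_marker, coating_bottle, brine_jar, bowl, mug's own z axis and vertical above 0.4 rad).
It also fails if it takes over 67 s, if anything falls off the work surface, if the arm or the gripper's body presses on something with over 40 N, if the wrist force passes 120 N, or if a joint passes its speed limit or range.

## Working session

There is one attempt and no reset: what is moved stays moved. The work goes in short steps, Python scripts to look and compute and a tool call to move; the robot and the scene stay as the last step left them, time stands still between calls to the robot, and variables do not carry over. Pictures are saved under pics/ and viewed, at most 10 in all, crops included, and the job is handed in when it is done.

Besides the shell and the picture viewer there is one more tool, called after ">>>" by a JSON object that holds its "op" and its "data", one argument or row to a line. arm_command: Moves the arm, as the interface text tells. Its arguments: {"type":"object","properties":{"commands":{"type":"array","items":{"type":"number"}},"force":{"type":"number"}},"required":["commands"]}

```bash
mkdir -p pics; ls
python3 - <<'E'
from station import *
import cv2,pickle,numpy as np
for n in("scene","top"):
    c=read_camera(n);pickle.dump(c,open(n+".pkl","wb"));cv2.imwrite(f"pics/{n}0.png",c["img"][:,:,::-1]);print(n,np.round(c["camera_matrix"],1).tolist(),np.round(c["pose"],3).tolist())
o=get_obs();print(o)
E
```

```text
pics
scene [[518.1, 0.0, 273.5], [0.0, 518.1, 213.7], [0.0, 0.0, 1.0]] [[-0.322, 0.754, -0.573, 1.433], [0.947, 0.268, -0.179, 0.266], [0.019, -0.6, -0.8, 1.393], [0.0, 0.0, 0.0, 1.0]]
top [[526.0, 0.0, 276.6], [0.0, 526.0, 206.4], [0.0, 0.0, 1.0]] [[0.003, -0.99, 0.14, 0.348], [-1.0, -0.005, -0.011, -0.008], [0.011, -0.14, -0.99, 1.533], [0.0, 0.0, 0.0, 1.0]]
{'t': 0.1, 'q': array([ 1.03488797,  0.47771908,  0.02236367,  1.55634999, -0.01152606,
        1.10928082, -0.08313509]), 'joint_vel': array([ 0.00142851, -0.00053089,  0.00182361, -0.00269253, -0.00207809,
        0.00134436,  0.00179941]), 'joint_torque': array([ 5.13493156e-03, -5.97757316e+01,  1.61389802e+00, -2.81951880e+01,
        1.28333573e-02,  5.04910131e-03, -8.71995383e-07]), 'eef_pos': array([ 0.27980891, -0.61369362,  0.23042332]), 'tool_rot': array([-7.83198114e-04,  9.77214085e-01,  2.12254492e-01, -2.23692339e-04]), 'contact_force': array([-0.23971947,  0.77573271,  0.05692951]), 'torque': array([-0.08264163,  0.01491487, -0.00392094]), 'grasp_force': 0.0, 'gripper_width': 0.9959933461653068}
```

View pics/scene0.png

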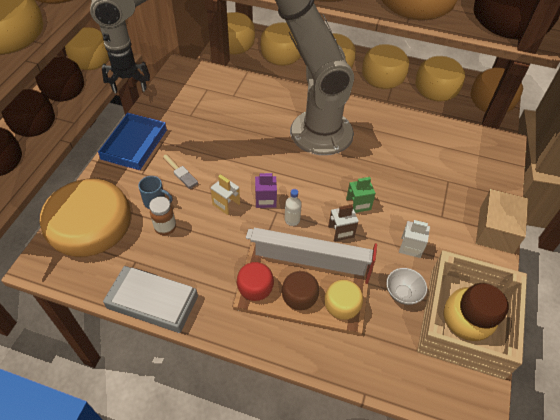

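View pics/top0.png

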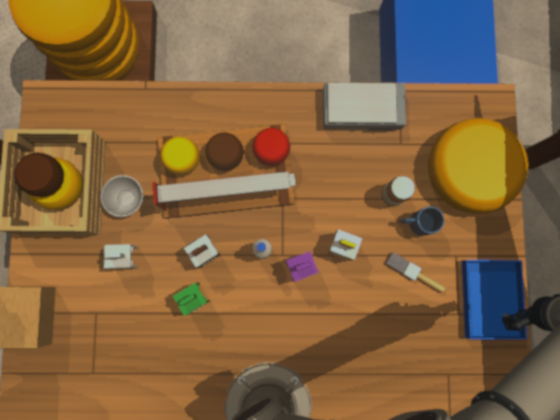

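The scene view shows the yellow marker at (225,193) and the brown one at (344,222). The look-alikes are purple (265,190), green (362,195) and the white spare (415,237). In the top view the yellow marker is at (346,245), brown (201,252), purple (302,266), green (190,299) and spare (118,257). The rail's open end is at (293,181) and its red stop at (155,193). From the open end the wheels run red, brown, yellow, so yellow goes on first. I'll check the choice in one close crop.

```bash
cat > h.py <<'E'
import pickle,cv2,numpy as np
def load(n): return pickle.load(open(n+".pkl","rb"))
def ray(c,u,v):
    d=c["pose"][:3,:3]@np.linalg.inv(c["camera_matrix"])@[u,v,1.]
    return c["pose"][:3,3],d
def plane(c,u,v,z):
    o,d=ray(c,u,v); return o+d*(z-o[2])/d[2]
def proj(c,p):
    q=c["pose"][:3,:3].T@(np.asarray(p)-c["pose"][:3,3]); k=c["camera_matrix"]@q; return k[:2]/k[2]
E
python3 - <<'E'
from h import *
t=load("top")["img"][:,:,::-1];s=load("scene")["img"][:,:,::-1]
a=cv2.resize(t[222:282,310:380],None,fx=5,fy=5,interpolation=3);b=cv2.resize(t[222:282,165:235],None,fx=5,fy=5,interpolation=3)
c=cv2.resize(t[165:215,145:305],(700,219),interpolation=3)
cv2.imwrite("pics/crop.png",np.vstack([np.hstack([a,b]),c]))
a=cv2.resize(s[165:225,195:265],None,fx=5,fy=5,interpolation=3);b=cv2.resize(s[190:250,310:380],None,fx=5,fy=5,interpolation=3)
cv2.imwrite("pics/crop2.png",np.vstack([np.hstack([a,b]),cv2.resize(s[220:290,235:395],(700,300),interpolation=3)]))
E
```

```text
(no output)
```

View pics/crop.png

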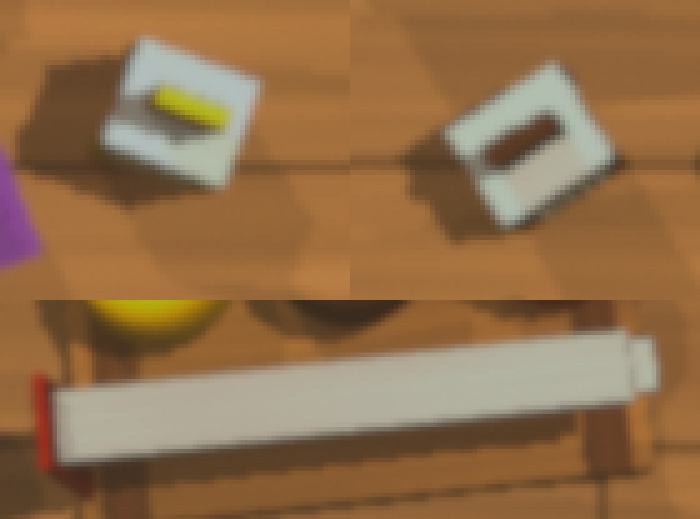

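View pics/crop2.png

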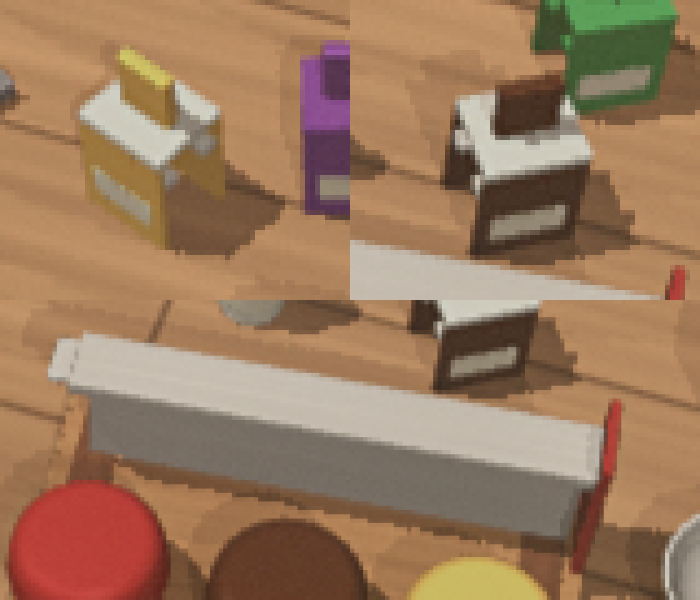

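The crops confirm the choice: white-topped saddles with a yellow fin at about (348,244) and a brown fin at about (202,250). The narrowed rail tip is at about (294,181).

```bash
cat > m.py <<'E'
from h import *
def white(c,x0,y0,x1,y1,extra=None):
    im=c["img"].astype(int); s=im[y0:y1,x0:x1]
    m=((s.max(2)-s.min(2)<45)&(s.min(2)>125))
    if extra: m|=extra(s)
    m=m.astype(np.uint8)
    n,l,st,_=cv2.connectedComponentsWithStats(m); k=1+np.argmax(st[1:,4])
    ys,xs=np.nonzero(l==k); return np.c_[xs+x0,ys+y0].astype(np.float32)
def rect(c,pts,z):
    P=np.array([plane(c,u,v,z)[:2] for u,v in pts],np.float32)*1000
    (cx,cy),(w,h),a=cv2.minAreaRect(P); return cx,cy,w,h,a
E
python3 - <<'E'
from m import *
c=load("top")
yel=lambda s:(s[...,0]>120)&(s[...,2]<70)&(s[...,1]>110)
brn=lambda s:(s.max(2)<115)&(s[...,0]-s[...,2]>25)&(s[...,0]>60)
for n,b,e in(("yellow",(325,222,368,266),yel),("brown",(180,230,222,272),None)):
    print(n,np.round(rect(c,white(c,*b),.091),1))
    # fin top
    x0,y0,x1,y1=b
    if n=="brown": x0,y0,x1,y1=188,240,216,260; e=brn
    m=e(c["img"][y0:y1,x0:x1].astype(int)).astype(np.uint8)
    nn,l,st,_=cv2.connectedComponentsWithStats(m);k=1+np.argmax(st[1:,4]);ys,xs=np.nonzero(l==k)
    print(" fin",len(xs),np.round(rect(c,np.c_[xs+x0,ys+y0],.136),1))
p=white(c,150,165,302,215)
print("rail",p[:,0].min(),p[:,0].max(),np.round(rect(c,p,.135),1))
P=np.array([plane(c,u,v,.135)[:2] for u,v in p])
vx,vy,x,y=cv2.fitLine(P.astype(np.float32),2,0,.01,.01).ravel(); d=np.array([vx,vy])*np.sign(vy)
s=(P-[x,y])@d;n=(P-[x,y])@[d[1],-d[0]];print("dir",d,np.degrees(np.arctan2(-d[0],d[1])),"c",x,y)
for lo in np.arange(s.min(),s.max(),.04):
    k=(s>=lo)&(s<lo+.04);print(round(lo,3),np.round([n[k].min(),n[k].max(),k.sum()],4))
print("ends",s.min(),s.max(), np.array([x,y])+d*s.min(),np.array([x,y])+d*s.max())
for n,f,col in(("yellow",lambda s:(s[...,0]>130)&(s[...,2]<60)&(s[...,1]>110),0),("red",lambda s:(s[...,0]>110)&(s[...,1]<60),0),("brown",lambda s:(s.max(2)<115)&(s[...,1]<60)&(s[...,0]-s[...,2]>15),0)):
    x0,y0,x1,y1=150,115,305,176
    m=f(c["img"][y0:y1,x0:x1].astype(int)).astype(np.uint8);m=cv2.morphologyEx(m,cv2.MORPH_OPEN,np.ones((5,5)))
    nn,l,st,_=cv2.connectedComponentsWithStats(m);k=1+np.argmax(st[1:,4]);ys,xs=np.nonzero(l==k)
    P=np.array([plane(c,u+x0,v+y0,.097)[:2] for u,v in zip(xs,ys)],np.float32);(a,b),r=cv2.minEnclosingCircle(P);print(n,a,b,r,P.mean(0),len(xs))
E
```

```text
yellow [ 448.2 -214.1   71.8   62.8   69.5]
 fin 418 [ 486.9 -208.4  112.5   34.9   89.4]
brown [429.7 183.8  61.9  70.6  33.3]
 fin 69 [427.7 184.1  12.6  40.7  34.2]
rail 158.0 294.0 [600.  112.4  42.7 367.    6.5]
dir [-0.11370116  0.993515  ] 6.528715 c 0.5996142 0.11424457
-0.185 [-2.11e-02  2.12e-02  2.05e+02]
-0.145 [-2.12e-02  2.15e-02  2.31e+02]
-0.105 [-2.10e-02  2.12e-02  2.31e+02]
-0.065 [-2.11e-02  2.13e-02  2.31e+02]
-0.025 [-2.12e-02  2.11e-02  2.31e+02]
0.015 [-2.08e-02  2.12e-02  2.27e+02]
0.055 [-2.09e-02  2.08e-02  2.30e+02]
0.095 [-2.11e-02  2.09e-02  2.32e+02]
0.135 [-2.09e-02  2.10e-02  2.30e+02]
0.175 [-1.85e-02  2.01e-02  3.90e+01]
ends -0.1853597527707649 0.18164876866699847 [ 0.62068982 -0.06991312] [0.57896053 0.29471535]
yellow 0.7144331932067871 0.2344684600830078 0.06926333904266357 [0.70617354 0.24335921] 1108
red 0.7255998849868774 -0.008919589221477509 0.05173835903406143 [ 0.7266401  -0.00863115] 938
brown 0.7028085589408875 0.12572081387043 0.0548819862306118 [0.7031154 0.1252808] 1118
```

```bash
cat > go.py <<'E'
import sys,numpy as np
from station import get_obs
from scipy.spatial.transform import Rotation as R
np.set_printoptions(suppress=True)
O=np.array([.6005,.108]);D=np.array([-.1137,.9935])
def rel(p,ang=None):
    o=get_obs();w,x,y,z=o["tool_rot"];r=R.from_quat([x,y,z,w]);M=r.as_matrix()
    s=M.T@(np.array(p)-o["eef_pos"])
    if ang is None: ang=np.degrees(np.arctan2(M[1,0],M[0,0]))
    a=np.radians(ang);T=np.c_[[np.cos(a),np.sin(a),0],[np.sin(a),-np.cos(a),0],[0,0,-1]]
    rv=(r.inv()*R.from_matrix(T)).as_rotvec(degrees=True)
    print("t",round(o["t"],2),"pos",o["eef_pos"].round(4),"ang",round(float(np.degrees(np.arctan2(M[1,0],M[0,0]))),2),"f",o["contact_force"].round(1),"w",round(o["gripper_width"],3),"-> shift",(s*1000).round(1),"turn",rv.round(2))
def rail(y,z): return [*(O+D*y),z]
E
python3 - <<'E'
from go import *; from m import *
c=load("top")
for n,f in(("yellow",lambda s:(s[...,0]>130)&(s[...,2]<60)&(s[...,1]>110)),("brown",lambda s:(s.max(2)<115)&(s[...,1]<60)&(s[...,0]-s[...,2]>15))):
    x0,y0,x1,y1=150,115,305,176
    m=f(c["img"][y0:y1,x0:x1].astype(int)).astype(np.uint8);m=cv2.morphologyEx(m,cv2.MORPH_OPEN,np.ones((7,7)))
    nn,l,st,_=cv2.connectedComponentsWithStats(m);k=1+np.argmax(st[1:,4]);ys,xs=np.nonzero(l==k)
    P=np.array([plane(c,u+x0,v+y0,.097)[:2] for u,v in zip(xs,ys)]);s=(P-O)@D;t=(P-O)@[D[1],-D[0]]
    print(n,"along max-55:",s.max()+.001-.055,"mid",(s.max()+s.min())/2,"width",s.max()-s.min(),"xmax-55",t.max()+.001-.055)
for n,u,v,z in(("jar",402,188,.12),("bottle",262,247,.15),("purple",302,266,.091)): print(n,plane(c,u,v,z).round(3))
print("pre-thread",rail(-.245,.152))
rel([.448,-.214,.2],70)
E
```

```text
yellow along max-55: 0.12361565303450989 mid 0.1149936043440728 width 0.12524409738087416 xmax-55 0.11098936034983406
brown along max-55: 0.0019330154703417132 mid 0.00461316841850486 width 0.10263969410367371 xmax-55 0.1034881157202227
jar [ 0.6   -0.366  0.12 ]
bottle [0.435 0.015 0.15 ]
purple [ 0.388 -0.093  0.091]
pre-thread [np.float64(0.6283565), np.float64(-0.13540750000000001), 0.152]
t 0.1 pos [ 0.2798 -0.6137  0.2304] ang 24.51 f [-0.2  0.8  0.1] w 0.996 -> shift [ 318.8 -293.9   30.9] turn [ -0.09  -0.03 -45.49]
```

>>> {"op": "arm_command", "data": {
  "commands": [0.319,-0.294,0.03,0,0,-45.5,1,0.319,-0.294,0.03,0,0,-45.5,1,0.319,-0.294,0.03,0,0,-45.5,1,0.319,-0.294,0.03,0,0,-45.5,1,0.319,-0.294,0.03,0,0,-45.5,1,0.319,-0.294,0.03,0,0,-45.5,1,0.319,-0.294,0.03,0,0,-45.5,1,0.319,-0.294,0.03,0,0,-45.5,1],
  "force": 50
}}

```text
t: 0.9
eef_pos: [0.435, -0.2445, 0.2035]
tool_rot: [-0.0, 0.819, 0.574, -0.0]
contact_force: [0.7, -0.7, 0.1]
gripper_width: 0.996
grasp_force: 0.0
```

```bash
python3 -c "
from go import *
rel([.448,-.214,.098],70)"
```

```text
t 0.9 pos [ 0.435  -0.2445  0.2035] ang 69.99 f [ 0.7 -0.7  0.1] w 0.996 -> shift [ 33.1   1.8 105.5] turn [-0.01  0.   -0.01]
```

>>> {"op": "arm_command", "data": {
  "commands": [0,0,0,0,0,0,1,0,0,0,0,0,0,1]
}}

```text
t: 1.1
eef_pos: [0.4351, -0.2453, 0.2035]
tool_rot: [-0.0, 0.818, 0.575, -0.0]
contact_force: [-0.6, -0.5, 0.2]
gripper_width: 0.997
grasp_force: 0.0
```

```bash
python3 -c "
from go import *
rel([.448,-.214,.098],70)"
```

```text
t 1.1 pos [ 0.4351 -0.2453  0.2035] ang 70.19 f [-0.6 -0.5  0.2] w 0.997 -> shift [ 33.8   1.7 105.5] turn [-0.03  0.    0.19]
```

>>> {"op": "arm_command", "data": {
  "commands": [0.034,0.002,0.04,0,0,0,1,0.034,0.002,0.04,0,0,0,1,0.034,0.002,0.075,0,0,0,1,0.034,0.002,0.105,0,0,0,1,0.034,0.002,0.105,0,0,0,1,0.034,0.002,0.105,0,0,0,1]
}}

```text
t: 1.7
eef_pos: [0.4478, -0.2163, 0.0989]
tool_rot: [-0.0, 0.82, 0.573, -0.0]
contact_force: [-0.7, -0.0, -0.3]
gripper_width: 1.001
grasp_force: 0.0
```

>>> {"op": "arm_command", "data": {
  "commands": [0,0,0,0,0,0,0,0,0,0,0,0,0,0,0,0,0,0,0,0,0,0,0,0,0,0,0,0,0,0,0,0,0,0,0,0,0,0,0,0,0,0,0,0,0,0,0,0,0,0,0,0,0,0,0,0]
}}

```text
t: 2.5
eef_pos: [0.4485, -0.2152, 0.099]
tool_rot: [0.0, 0.819, 0.574, 0.0]
contact_force: [-2.4, -0.3, 5.0]
gripper_width: 0.136
grasp_force: 52.2
```

```bash
python3 -c "
from go import *
o=get_obs();print(o['grasp_force'])
rel([.448,-.214,.158],70)"
```

```text
52.21843957901001
t 2.5 pos [ 0.4485 -0.2152  0.099 ] ang 70.01 f [-2.4 -0.3  5. ] w 0.136 -> shift [  0.9  -0.9 -59. ] turn [0.03 0.01 0.01]
```

Gripped (11.6 mm wide). Next I lift and go to the pre-thread pose.

>>> {"op": "arm_command", "data": {
  "commands": [0,0,-0.03,0,0,0,0,0,0,-0.06,0,0,0,0,0,0,-0.06,0,0,0,0,0,0,-0.06,0,0,0,0]
}}

```text
t: 2.9
eef_pos: [0.448, -0.2151, 0.1583]
tool_rot: [0.0, 0.819, 0.574, -0.0]
contact_force: [-0.1, 0.1, -3.9]
gripper_width: 0.137
grasp_force: 51.1
```

```bash
python3 -c "
from go import *
rel(rail(-.25,.153),96.5)"
```

```text
t 2.9 pos [ 0.448  -0.2151  0.1583] ang 70.0 f [-0.1  0.1 -3.9] w 0.137 -> shift [132.1 144.5   5.3] turn [ -0.01   0.01 -26.5 ]
```

>>> {"op": "arm_command", "data": {
  "commands": [0.03,0.034,0.003,0,0,-7,0,0.06,0.066,0.003,0,0,-14,0,0.09,0.1,0.005,0,0,-21,0,0.12,0.13,0.005,0,0,-26.5,0,0.132,0.1445,0.005,0,0,-26.5,0,0.132,0.1445,0.005,0,0,-26.5,0,0.132,0.1445,0.005,0,0,-26.5,0,0.132,0.1445,0.005,0,0,-26.5,0]
}}

```text
t: 3.7
eef_pos: [0.6274, -0.1414, 0.1522]
tool_rot: [-0.001, 0.666, 0.746, -0.001]
contact_force: [-0.4, 0.6, -2.6]
gripper_width: 0.133
grasp_force: 51.2
```

Run:
```python
from go import *
from station import read_camera
import cv2,pickle
rel(rail(-.25,.153),96.5)
ims=[]
for n in("scene","top"):
    c=read_camera(n);pickle.dump(c,open(n+"1.pkl","wb"))
    b=(225,165,335,255) if n=="scene" else (245,140,355,230)
    ims.append(cv2.resize(c["img"][b[1]:b[3],b[0]:b[2],::-1],(400,327),interpolation=3))
cv2.imwrite("pics/pre.png",np.hstack(ims))
```

```text
t 3.7 pos [ 0.6274 -0.1414  0.1522] ang 96.44 f [-0.4  0.6 -2.6] w 0.133 -> shift [ 0.8  1.6 -0.8] turn [-0.19 -0.   -0.06]
```

View pics/pre.png

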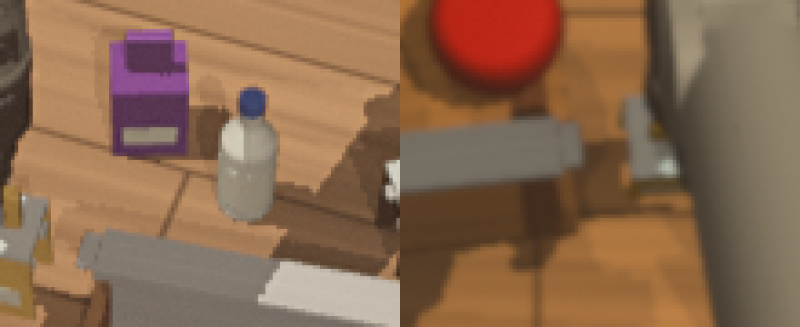

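Run:
```python
from go import *; from h import *
c=load("top1");im=c["img"].astype(int)
sat=im.max(2)-im.min(2)
for u in range(305,316): print(u,"rows",[ (v,int(sat[v,u]),int(im[v,u].mean())) for v in range(162,196) if sat[v,u]<30])
N=np.array([D[1],-D[0]])
for u,v,z in((308,166.0,.144),(308,192,.144),(290,173,.135),(290,187,.135)):
    p=plane(c,u,v,z)[:2]-O;print(u,v,"along",(p@D*1000).round(1),"across",(p@N*1000).round(1))
```

```text
305 rows []
306 rows []
307 rows [(169, 28, 107), (170, 26, 107), (171, 24, 105), (172, 22, 103), (173, 24, 104), (174, 27, 104)]
308 rows [(168, 23, 117), (169, 21, 116), (170, 22, 116), (171, 20, 114), (172, 19, 114), (173, 20, 115), (174, 21, 115), (175, 24, 113), (178, 27, 106), (179, 26, 101), (180, 26, 98), (181, 29, 95)]
309 rows [(168, 21, 118), (169, 20, 118), (170, 20, 118), (171, 21, 118), (172, 20, 119), (173, 19, 119), (174, 20, 119), (175, 21, 118), (176, 21, 118), (177, 21, 116), (178, 20, 114), (179, 20, 112), (180, 20, 111), (181, 22, 110), (182, 23, 109), (183, 23, 110), (184, 21, 112), (185, 23, 113), (186, 24, 114), (187, 26, 111)]
310 rows [(167, 28, 116), (168, 20, 117), (169, 19, 117), (170, 20, 118), (171, 21, 119), (172, 20, 119), (173, 20, 120), (174, 20, 120), (175, 20, 119), (176, 19, 118), (177, 19, 117), (178, 19, 116), (179, 20, 117), (180, 20, 116), (181, 19, 116), (182, 20, 116), (183, 20, 116), (184, 20, 117), (185, 19, 117), (186, 20, 117), (187, 19, 116), (188, 22, 104)]
311 rows [(167, 25, 106), (168, 19, 107), (169, 19, 110), (170, 20, 115), (171
[... 1125 characters left out ...]
68, 17, 44), (169, 17, 47), (170, 16, 54), (171, 16, 64), (172, 20, 72), (179, 25, 100), (180, 20, 110), (181, 18, 112), (182, 19, 114), (183, 19, 116), (184, 19, 118), (185, 19, 119), (186, 19, 120), (187, 19, 114), (188, 23, 98)]
315 rows [(162, 20, 58), (163, 21, 61), (164, 21, 61), (165, 19, 56), (166, 19, 51), (167, 18, 48), (168, 17, 44), (169, 18, 43), (170, 18, 43), (171, 17, 46), (172, 21, 50), (179, 25, 92), (180, 19, 102), (181, 18, 104), (182, 18, 107), (183, 19, 112), (184, 18, 119), (185, 16, 126), (186, 14, 129), (187, 17, 118), (188, 23, 96)]
308 166.0 along -219.8 across 29.1
308 192 along -211.3 across -41.5
290 173 along -169.9 across 17.1
290 187 along -165.5 across -21.2
```

The plate sits about 3 mm to the robot side of the rail axis. I correct that and enter slowly, watching the force.

>>> {"op": "arm_command", "data": {
  "commands": [0.005,0.0025,-0.001,0,0,0,0,0.015,0.0025,-0.001,0,0,0,0,0.025,0.0025,-0.001,0,0,0,0,0.035,0.0025,-0.001,0,0,0,0,0.045,0.0025,-0.001,0,0,0,0,0.055,0.0025,-0.001,0,0,0,0,0.065,0.0025,-0.001,0,0,0,0,0.065,0.0025,-0.001,0,0,0,0]
}}

```text
t: 4.6
eef_pos: [0.6243, -0.073, 0.1548]
tool_rot: [-0.0, 0.665, 0.747, 0.0]
contact_force: [0.1, 0.3, -1.8]
gripper_width: 0.133
grasp_force: 51.2
```

Run:
```python
from go import *; from h import *
from station import read_camera
import pickle
rel(rail(.122,.153),96.5)
c=read_camera("top");pickle.dump(c,open("top2.pkl","wb"));s=read_camera("scene")
im=c["img"].astype(int);sat=im.max(2)-im.min(2)
cv2.imwrite("pics/in.png",np.hstack([cv2.resize(s["img"][180:270,215:325,::-1],(400,327),interpolation=3),cv2.resize(c["img"][140:230,235:345,::-1],(400,327),interpolation=3)]))
```

```text
t 4.6 pos [ 0.6243 -0.073   0.1548] ang 96.67 f [ 0.1  0.3 -1.8] w 0.133 -> shift [304.5  -2.3   2.2] turn [ 0.01 -0.06  0.17]
```

View pics/in.png

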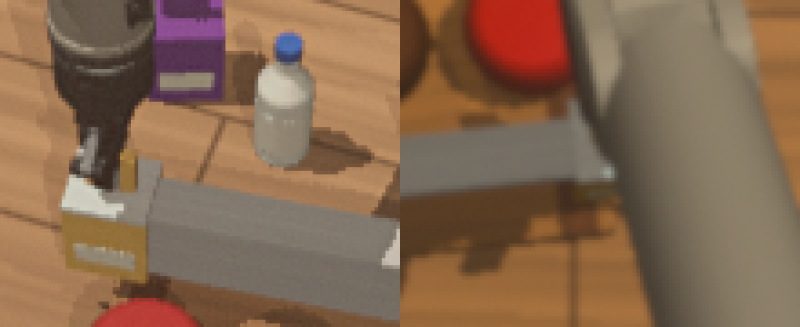

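The left crop shows the saddle around the rail's open end, with almost no force. I slide it to the yellow wheel.

>>> {"op": "arm_command", "data": {
  "commands": [0.02,-0.001,0.001,0,0,0,0,0.04,-0.001,0.001,0,0,0,0,0.06,-0.001,0.001,0,0,0,0,0.08,-0.001,0.001,0,0,0,0,0.1,-0.001,0.001,0,0,0,0,0.12,-0.001,0.001,0,0,0,0,0.14,-0.001,0.001,0,0,0,0,0.16,-0.001,0.001,0,0,0,0]
}}

```text
t: 5.5
eef_pos: [0.6055, 0.0829, 0.1537]
tool_rot: [0.0, 0.666, 0.746, -0.0]
contact_force: [0.8, -0.8, -3.3]
gripper_width: 0.133
grasp_force: 51.1
```

```bash
python3 -c "
from go import *
rel(rail(.122,.153),96.5)"
```

```text
t 5.5 pos [0.6055 0.0829 0.1537] ang 96.42 f [ 0.8 -0.8 -3.3] w 0.133 -> shift [147.5  -2.4   0.6] turn [ 0.01  0.04 -0.08]
```

>>> {"op": "arm_command", "data": {
  "commands": [0.02,-0.001,0.001,0,0,0,0,0.045,-0.001,0.001,0,0,0,0,0.07,-0.001,0.001,0,0,0,0,0.095,-0.001,0.001,0,0,0,0,0.12,-0.001,0.001,0,0,0,0,0.14,-0.001,0.001,0,0,0,0,0.147,-0.001,0.001,0,0,0,0,0.147,-0.001,0.001,0,0,0,0]
}}

```text
t: 6.3
eef_pos: [0.5876, 0.2296, 0.1527]
tool_rot: [-0.0, 0.665, 0.746, 0.0]
contact_force: [0.2, -1.1, -2.9]
gripper_width: 0.132
grasp_force: 51.2
```

>>> {"op": "arm_command", "data": {
  "commands": [0,0,0.001,0,0,0,0,0,0,0.002,0,0,0,0,0,0,0.003,0,0,0,0,0,0,0.003,0,0,0,0,0,0,0.003,0,0,0,0]
}}

```text
t: 6.8
eef_pos: [0.5877, 0.2288, 0.1497]
tool_rot: [0.0, 0.666, 0.746, -0.0]
contact_force: [-0.8, -0.8, -2.5]
gripper_width: 0.132
grasp_force: 51.2
```

```bash
python3 -c "
from go import *
rel(rail(.122,.149),96.5)"
```

```text
t 6.8 pos [0.5877 0.2288 0.1497] ang 96.48 f [-0.8 -0.8 -2.5] w 0.132 -> shift [ 0.6 -1.   0.7] turn [-0.    0.01 -0.02]
```

>>> {"op": "arm_command", "data": {
  "commands": [0,0,0.001,0,0,0,0,0,0,0.001,0,0,0,0.5,0,0,0.001,0,0,0,0.5,0,0,0.001,0,0,0,0.5,0,0,0.001,0,0,0,0.5,0,0,0.001,0,0,0,0.5]
}}

```text
t: 7.4
eef_pos: [0.5877, 0.2293, 0.1488]
tool_rot: [0.0, 0.666, 0.746, 0.0]
contact_force: [-0.1, -0.2, -0.8]
gripper_width: 0.498
grasp_force: 0.0
```

>>> {"op": "arm_command", "data": {
  "commands": [0,0,-0.03,0,0,0,0.6,0,0,-0.07,0,0,0,1,0,0,-0.11,0,0,0,1,0,0,-0.11,0,0,0,1,0,0,-0.11,0,0,0,1]
}}

```text
t: 7.9
eef_pos: [0.588, 0.2295, 0.2598]
tool_rot: [0.001, 0.666, 0.746, 0.001]
contact_force: [-0.4, -0.5, -0.5]
gripper_width: 1.0
grasp_force: 0.0
```

```bash
python3 -c "
from go import *
rel([.429,.184,.24],123.8)"
```

```text
t 7.9 pos [0.588  0.2295 0.2598] ang 96.51 f [-0.4 -0.5 -0.5] w 1.0 -> shift [ -27.2 -163.2   19.4] turn [  0.14   0.01 -27.29]
```

>>> {"op": "arm_command", "data": {
  "commands": [-0.027,-0.163,0.02,0,0,-27.3,1,-0.027,-0.163,0.02,0,0,-27.3,1,-0.027,-0.163,0.02,0,0,-27.3,1,-0.027,-0.163,0.02,0,0,-27.3,1,-0.027,-0.163,0.02,0,0,-27.3,1,-0.027,-0.163,0.02,0,0,-27.3,1,-0.027,-0.163,0.02,0,0,-27.3,1,-0.027,-0.163,0.02,0,0,-27.3,1]
}}

```text
t: 8.7
eef_pos: [0.4297, 0.1843, 0.2386]
tool_rot: [-0.0, 0.471, 0.882, 0.0]
contact_force: [0.4, 0.2, 0.6]
gripper_width: 1.005
grasp_force: 0.0
```

Run:
```python
from go import *
from station import read_camera
import cv2
rel([.429,.184,.099],123.8)
c=read_camera("scene");cv2.imwrite("pics/y.png",cv2.resize(c["img"][170:330,220:440,::-1],(770,560),interpolation=3))
```

```text
t 8.7 pos [0.4297 0.1843 0.2386] ang 123.77 f [0.4 0.2 0.6] w 1.005 -> shift [ -0.   -0.8 139.6] turn [ 0.02 -0.05 -0.03]
```

View pics/y.png

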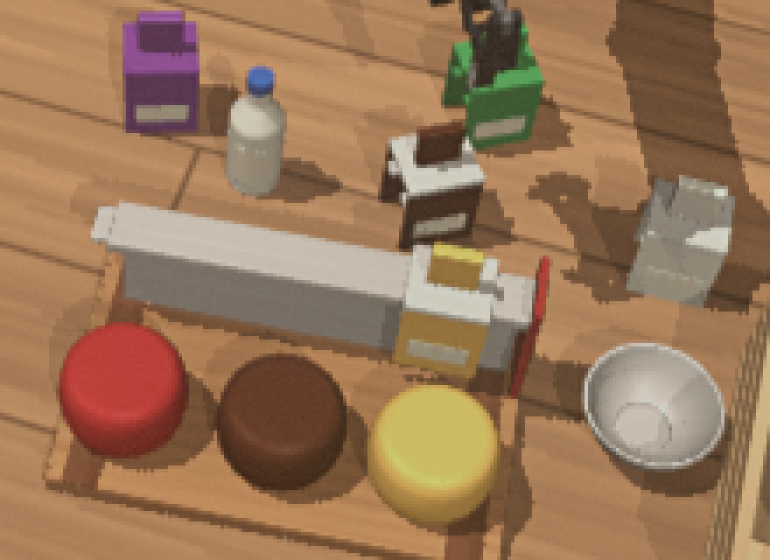

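The yellow marker hangs in front of its wheel, seen at crop (443,310). Next I grasp the brown one.

>>> {"op": "arm_command", "data": {
  "commands": [0,-0.001,0.04,0,0,0,1,0,-0.001,0.08,0,0,0,1,0,-0.001,0.115,0,0,0,1,0,-0.001,0.14,0,0,0,1,0,-0.001,0.14,0,0,0,1,0,-0.001,0.14,0,0,0,1]
}}

```text
t: 9.35
eef_pos: [0.4282, 0.1839, 0.0989]
tool_rot: [-0.0, 0.471, 0.882, -0.0]
contact_force: [0.6, 0.8, 0.6]
gripper_width: 1.002
grasp_force: 0.0
```

>>> {"op": "arm_command", "data": {
  "commands": [0,0,0,0,0,0,0,0,0,0,0,0,0,0,0,0,0,0,0,0,0,0,0,0,0,0,0,0,0,0,0,0,0,0,0,0,0,0,0,0,0,0,0,0,0,0,0,0,0,0,0,0,0,0,0,0]
}}

```text
t: 10.15
eef_pos: [0.4281, 0.1834, 0.0989]
tool_rot: [0.0, 0.471, 0.882, 0.0]
contact_force: [0.8, 0.9, 2.0]
gripper_width: 0.133
grasp_force: 51.7
```

>>> {"op": "arm_command", "data": {
  "commands": [0,0,-0.04,0,0,0,0,0,0,-0.08,0,0,0,0,0,0,-0.12,0,0,0,0,0,0,-0.16,0,0,0,0,0,0,-0.18,0,0,0,0,0,0,-0.18,0,0,0,0,0,0,-0.18,0,0,0,0]
}}

```text
t: 10.85
eef_pos: [0.4272, 0.1827, 0.2774]
tool_rot: [-0.0, 0.471, 0.882, -0.001]
contact_force: [-0.3, -0.4, -4.0]
gripper_width: 0.132
grasp_force: 51.1
```

```bash
python3 -c "
from go import *
rel(rail(-.26,.28),96.5)"
```

```text
t 10.85 pos [0.4272 0.1827 0.2774] ang 123.8 f [-0.3 -0.4 -4. ] w 0.132 -> shift [-389.6  -16.6   -2.5] turn [-0.1   0.03 27.3 ]
```

>>> {"op": "arm_command", "data": {
  "commands": [-0.04,-0.002,0,0,0,6,0,-0.09,-0.004,0,0,0,12,0,-0.14,-0.006,0,0,0,18,0,-0.19,-0.008,0,0,0,24,0,-0.24,-0.01,0,0,0,27.3,0,-0.29,-0.012,0,0,0,27.3,0,-0.34,-0.015,-0.002,0,0,27.3,0,-0.39,-0.0166,-0.002,0,0,27.3,0]
}}

```text
t: 11.65
eef_pos: [0.6304, -0.1514, 0.2773]
tool_rot: [-0.002, 0.666, 0.746, -0.001]
contact_force: [0.1, -0.3, -3.2]
gripper_width: 0.132
grasp_force: 51.0
```

>>> {"op": "arm_command", "data": {
  "commands": [0,0,0,0,0,0,0,0,0,0,0,0,0,0]
}}

```text
t: 11.85
eef_pos: [0.6297, -0.1509, 0.2767]
tool_rot: [-0.003, 0.667, 0.745, -0.002]
contact_force: [1.0, 0.5, -3.8]
gripper_width: 0.13
grasp_force: 51.1
```

```bash
python3 -c "
from go import *
rel(rail(-.25,.154),96.5)"
```

```text
t 11.85 pos [ 0.6297 -0.1509  0.2767] ang 96.36 f [ 1.   0.5 -3.8] w 0.13 -> shift [ 10.4   1.1 122.7] turn [-0.33 -0.11 -0.14]
```

>>> {"op": "arm_command", "data": {
  "commands": [0.01,0.002,0.03,-0.3,0,0,0,0.01,0.002,0.06,-0.3,0,0,0,0.01,0.002,0.09,-0.3,0,0,0,0.01,0.002,0.122,-0.3,0,0,0,0.01,0.002,0.122,-0.3,0,0,0,0.01,0.002,0.122,-0.3,0,0,0]
}}

```text
t: 12.45
eef_pos: [0.6309, -0.138, 0.158]
tool_rot: [0.0, 0.665, 0.747, 0.001]
contact_force: [0.4, -0.6, -2.2]
gripper_width: 0.132
grasp_force: 51.2
```

Run:
```python
from go import *; from h import *
from station import read_camera
rel(rail(-.25,.154),96.5)
N=np.array([D[1],-D[0]])
c=read_camera("top");im=c["img"].astype(int);sat=im.max(2)-im.min(2);s=read_camera("scene")
for u in range(306,314):
    r=[v for v in range(162,196) if sat[v,u]<30 and im[v,u].mean()>90]
    if len(r)>10: print(u,r[0],r[-1],[((plane(c,u,v,.145)[:2]-O)@N*1000).round(1) for v in (r[0]-.5,r[-1]+.5)])
cv2.imwrite("pics/pre2.png",np.hstack([cv2.resize(s["img"][180:270,190:300,::-1],(400,327),interpolation=3),cv2.resize(c["img"][140:230,245:355,::-1],(400,327),interpolation=3)]))
```

```text
t 12.45 pos [ 0.6309 -0.138   0.158 ] ang 96.61 f [ 0.4 -0.6 -2.2] w 0.132 -> shift [-2.1 -2.2  4. ] turn [ 0.16 -0.07  0.11]
308 166 185 [np.float64(30.3), np.float64(-24.1)]
309 166 186 [np.float64(30.0), np.float64(-27.1)]
310 165 186 [np.float64(32.4), np.float64(-27.4)]
311 168 186 [np.float64(23.9), np.float64(-27.7)]
312 170 186 [np.float64(18.2), np.float64(-28.0)]
```

View pics/pre2.png

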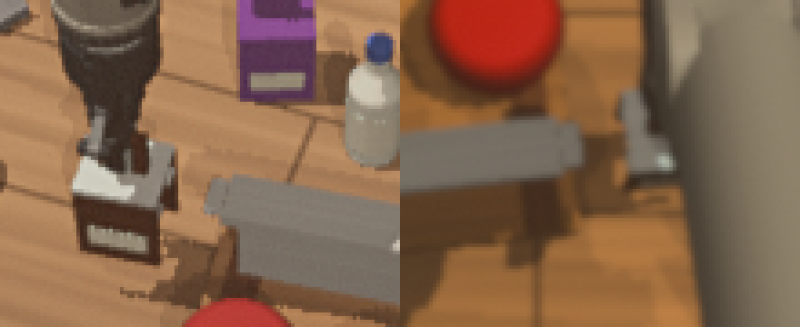

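The brown marker stands in line with the open end, about 2 mm too far across and 4 mm high. I correct both and enter.

>>> {"op": "arm_command", "data": {
  "commands": [0,-0.0015,0.0035,0,0,0,0,0.01,-0.0015,0.0035,0,0,0,0,0.02,-0.0015,0.0035,0,0,0,0,0.03,-0.0015,0.0035,0,0,0,0,0.04,-0.0015,0.0035,0,0,0,0,0.05,-0.0015,0.0035,0,0,0,0,0.06,-0.0015,0.0035,0,0,0,0,0.06,-0.0015,0.0035,0,0,0,0]
}}

```text
t: 13.35
eef_pos: [0.6234, -0.0774, 0.1553]
tool_rot: [0.001, 0.665, 0.747, 0.002]
contact_force: [-0.5, 0.2, -3.8]
gripper_width: 0.132
grasp_force: 51.2
```

```bash
python3 -c "
from go import *
rel(rail(.004,.153),96.5)"
```

```text
t 13.35 pos [ 0.6234 -0.0774  0.1553] ang 96.68 f [-0.5  0.2 -3.8] w 0.132 -> shift [190.8  -1.2   2.5] turn [ 0.31 -0.07  0.18]
```

>>> {"op": "arm_command", "data": {
  "commands": [0.02,0,0.0015,0,0,0,0,0.045,0,0.0015,0,0,0,0,0.07,0,0.0015,0,0,0,0,0.095,0,0.0015,0,0,0,0,0.12,0,0.0015,0,0,0,0,0.145,0,0.0015,0,0,0,0,0.17,0,0.0015,0,0,0,0,0.191,0,0.0015,0,0,0,0]
}}

```text
t: 14.15
eef_pos: [0.6018, 0.1108, 0.1538]
tool_rot: [0.002, 0.666, 0.746, 0.002]
contact_force: [1.1, -0.0, -3.6]
gripper_width: 0.133
grasp_force: 51.2
```

>>> {"op": "arm_command", "data": {
  "commands": [0,0,0,0,0,0,0,0,0,0.001,0,0,0,0,0,0,0.003,0,0,0,0,0,0,0.003,0,0,0,0]
}}

```text
t: 14.55
eef_pos: [0.6019, 0.1079, 0.1502]
tool_rot: [0.002, 0.667, 0.745, 0.001]
contact_force: [0.2, 1.2, -3.6]
gripper_width: 0.132
grasp_force: 51.2
```

```bash
python3 -c "
from go import *
rel(rail(.004,.149),96.5)"
```

```text
t 14.55 pos [0.6019 0.1079 0.1502] ang 96.38 f [ 0.2  1.2 -3.6] w 0.132 -> shift [ 4.2 -1.4  1.1] turn [ 0.25  0.05 -0.12]
```

>>> {"op": "arm_command", "data": {
  "commands": [0.004,-0.0005,0.001,0,0,0,0,0.004,-0.0005,0.001,0,0,0,0,0.004,-0.0005,0.001,0,0,0,0.5,0.004,-0.0005,0.001,0,0,0,0.5,0.004,-0.0005,0.001,0,0,0,0.5,0.004,-0.0005,0.001,0,0,0,0.5,0.004,-0.0005,0.001,0,0,0,0.5]
}}

```text
t: 15.25
eef_pos: [0.601, 0.1136, 0.1499]
tool_rot: [0.002, 0.666, 0.746, 0.002]
contact_force: [-0.2, -0.9, -0.1]
gripper_width: 0.497
grasp_force: 0.0
```

>>> {"op": "arm_command", "data": {
  "commands": [0,0,-0.03,0,0,0,0.5,0,0,-0.07,0,0,0,0.5,0,0,-0.11,0,0,0,0.5,0,-0.04,-0.13,0,0,0,0.5,0,-0.08,-0.13,0,0,0,0.5,0,-0.12,-0.13,0,0,0,0.5,0,-0.16,-0.13,0,0,0,0.5,0,-0.16,-0.13,0,0,0,0.5]
}}

```text
t: 16.05
eef_pos: [0.4368, 0.0946, 0.2786]
tool_rot: [0.002, 0.665, 0.746, 0.0]
contact_force: [1.0, -0.7, 0.1]
gripper_width: 0.499
grasp_force: 0.0
```

Run:
```python
from go import *; from h import *
from station import read_camera
rel([.5,.1,.28])
c=read_camera("top");s=read_camera("scene")
cv2.imwrite("pics/end.png",np.hstack([cv2.resize(s["img"][190:330,225:405,::-1],(400,311),interpolation=3),cv2.resize(c["img"][110:250,135:315,::-1],(400,311),interpolation=3)]))
```

```text
t 16.05 pos [0.4368 0.0946 0.2786] ang 96.57 f [ 1.  -0.7  0.1] w 0.499 -> shift [-1.9 63.4 -1.2] turn [0.18 0.15 0.  ]
```

View pics/end.png

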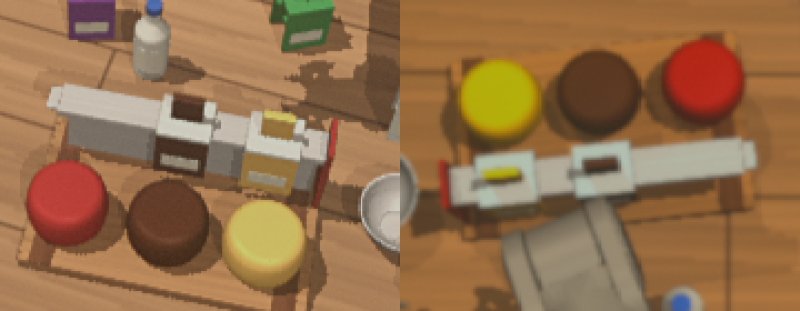

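Both markers hang level on the rail in front of their wheels. In the top crop the yellow marker is at (507,180) below its wheel, and the brown one at (603,170). The TCP positions at release agree with the wheel positions to within 2 mm.

```bash
python3 -c "
from station import *
print(hand_in())"
```

```text
the job is handed in; nothing more can be done
None
```

I handed the job in at about 16 s with both markers hanging free on the rail, each within about 2 mm of the middle of its own wheel by my estimate; no verdict was returned.

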